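Bleed the bench air reservoir at its pin valve

ROBOT

A 6-joint arm with a two-finger parallel gripper is mounted at the origin on the work surface. World frame = base frame: x ahead of the robot, y to its left, z up, the work surface at z = 0. Lengths are in m, angles in degrees, forces in N, time in s.
With the tool pointing down it reaches from about 0.25 to 0.725 m from the base axis. Payload 9.7 kg.
Tool frame: the origin (TCP) lies at the very end of the fingers, on their centre line; the grasp point (between the pads) lies 19 mm behind it; y points along the fingers, x is the direction in which the jaws open and shut, and the axes are right-handed (so a half turn about y gives the same grasp; the last joint's range is limited). The gripper opens to 85 mm and grips with 20 to 120 N. Pads are 22 mm wide; open, the fingers measure 114 mm over their backs; the gripper's body (76 mm by 85 mm) begins 54 mm behind the grasp point. The pads swing forward as they close: fully open they stand 13 mm farther back than shut.
Start: joints at [-76.49, 4.979, 10.078, 95.1, 0, 90], TCP at [0.128, -0.535, 0.231] pointing down, gripper open.
Joint ranges: [-179.16, 179.16], [-48.56, 103.87], [-65.8, 70.77], [-126.05, 130.52], [-82.76, 87.17], [-180, 180]. Speed limits (degrees/s): [127.2, 127.2, 147.25, 180, 180, 180].

INTERFACE

Orientations are given as [roll, pitch, yaw] about the fixed x, y, z axes, in that order (R = Rz(yaw) Ry(pitch) Rx(roll)).
In Python, from workcell import bot gives the robot as it stands.
- The arm moves only by the shell command python3 -m jog 'ROWS' [FORCE]. ROWS is JSON, a list of rows, each a list of 7 numbers: the closure, from 0 (fully open) to 1 (shut), then the shift along the world's x, y, z in units of 25 mm (1.0 is 25 mm), then the turn, a rotation vector about the world's x, y, z in units of 5 degrees (1.0 is 5 degrees). A call has 1 to 5 rows; each row is the pose to reach, as a shift and turn from the pose commanded when the call began; what a row does not reach only later rows make up. A row lasts 1/10 s, in which the tool goes at most 50 mm and 8.59 degrees, less where a joint would pass 70% of its speed; a pose out of reach is approached as far as the arm can. A call with a gripper value outside its range is refused whole. The fingers move at their own pace and stop on an object; FORCE is the grip in N (left out, the last holds). Time passes only in rows, so rows that repeat a pose let the fingers close. It gives the time, the measured TCP pose, the force and the opening at its end, in the units of the state.
- bot.get_obs(): the state, without advancing time (a new reading comes with each control period).
- bot.camera(name): name is "scene" or "side" or "wrist"; returns (picture, depth): 480x640x3 uint8, red, green, blue; 480x640 float32, m along the optical axis (not along the pixel's ray), 0 where there is no reading.
- bot.camera_model(name): a dict with "fx", "fy", "cx", "cy" (pixels), "rvec" (rotation vector, rad) and "tvec" (3), from world to camera coordinates, as OpenCV has them; the wrist camera has in their place "tool_from_camera" (4x4, takes a point from camera to tool coordinates, whose origin is the TCP and whose axes are the tool frame's). Camera axes: x right, y down, z forward; pixel columns grow to the right and rows downward; lengths in m; the calibration is good to about 2 mm. The wrist camera is an equidistant fisheye: a pixel r from the principal point sees the ray r / f radians off the axis. A picture is of the moment at which its call begins: read the wrist's pose just before it. camera_model takes no time and is no camera call.
- bot.job_done(): hands the job in, once; it reports no verdict.
Trained networks look in the newest picture that a camera, given by its name, has taken for a name from the list of things; names that differ only in an ending like _2 or _b are one class to them, and where a whole thing is asked for, a point or a joint stands for the part that bears it (a point fixed in the world has none). Each returns a list of dicts, best first, with "conf" (0 to 1); they miss things now and then, are a little off and sometimes report something else, mostly with a low value. They report only what shows in the picture. A call takes as long as a camera call. They do not tell look-alikes from the thing itself.
- bot.regions_of(camera, label): "pixels" (480x640 bool, what is visible of it) and "point" ([row, column] in pixels, amid what is visible of it).
The state is a dict: "time": time; "q": joint angles; "qd": joint speeds; "joint_efforts": joint torques, N m; "ee_pos": TCP position; "tcp_rot": TCP orientation; "wrist_force": force on the tool from outside, world axes, zero at the start; "torque": the same for the moment, N m; "opening": finger opening in m.
Only numpy, scipy, OpenCV 4.12 (cv2) and the standard library are available. Lean on these libraries where they do the work, as an engineer would, in place of code of your own. Each camera call takes 0.05 s, during which the arm holds its last target. There are 200 camera calls.

TASK

The small air reservoir on the electronics bench must be bled. Its valve pin is shrouded by a little knurled lock nut: unscrew the nut down its stem by at least three quarters of a turn (anticlockwise seen from above) so that the pin tip stands free, then press the tip straight down as far as it goes and hold it there for two seconds, never pushing on it with more than 15 N. Let the pin spring back up, move clear, and leave the multimeter, solder reel and circuit board where they are.

Things in the scene. Friction and masses are not known exactly. Their poses are not given: they have to be found in the camera images.
- reservoir: Aluminium block, 90 x 170 x 45 mm (x, y, z), fixed to the bench. Origin at bench level straight under the valve axis; block spans +-45 mm in x, -45 to 125 mm in y. On its top: at the origin the upright brass valve (foot 20 mm wide up to 53 mm above the bench, then a 9 mm stem with the lock nut at its upper end); at y = 88 mm a flat round gauge, 48 mm wide, face 65 mm above the bench.
- nut_centre (a point): Centre of the knurled brass lock nut: an upright sleeve 14 mm wide, 12 mm tall on the valve axis. Tight, its centre is 96 mm and its top rim 102 mm above the bench; it moves down 2 mm per rad unscrewed. Inside on the same axis is the steel pin tip, 5 mm wide, flat end 95.9 to 100.8 mm above the bench at rest (differs on every valve: find it by touch); it stays put as the nut goes down.
- lock_nut (a joint): Turn of the nut in rad: 0 tight (top), growing anticlockwise seen from above (left-hand thread) to a stop at 6.6. Starts at 0 to 0.25. The nut travels 2 mm down per rad: follow it down while turning. Takes about 0.07 to 0.1 N m, so a squeeze of about 15 to 25 N. Beyond 4.71 the pin tip stands clear enough to be pressed fully.
- valve_pin (a joint): How far the valve pin with its tip is pressed down, in m: 0 at rest, 0.003 at its hard stop. Sprung: starts to move at about 2.5 N, about 5.5 N at the stop; the air escapes only beyond 0.0024. More than 15 N on the tip bends it.
- multimeter: Bystander: dark red and grey meter, 190 x 90 x 50 mm, lying flat near the reservoir; origin under its centre.
- solder_reel: Bystander: grey reel, 56 mm wide, 40 mm tall, standing on end; origin under its centre.
- circuit_board: Bystander: green circuit board, 80 x 110 mm with parts up to 25 mm tall, lying flat; origin under its centre.
Not all that is in view belongs to the job. What is meant by the reservoir is not pink, and is the smaller of those in its own colour.

How it is judged:
By the outcome, as a careful person would: the job done as asked, in the order asked, and still so for the second after the job is handed in, with the robot touching nothing.
It also fails if it takes over 72 s, if anything falls off the work surface, if the arm or the gripper's body presses on something with over 40 N, if the wrist force passes 120 N, or if a joint passes its speed limit or range.

## Working session

There is one attempt and no reset: what is moved stays moved. The work goes in short steps, Python scripts to look and compute and a shell command to move; the robot and the scene stay as the last step left them, time stands still between calls to the robot, and variables do not carry over. Pictures are saved under pics/ and viewed, about 8 in all and at most 12, crops included, and the job is handed in when it is done.

```bash
ls; mkdir -p pics
cat > h.py <<'E'
import numpy as np,cv2
from workcell import bot
from scipy.spatial.transform import Rotation as R
def cloud(name,d):
    m=bot.camera_model(name)
    v,u=np.mgrid[0:480,0:640]
    P=np.stack([(u-m['cx'])/m['fx']*d,(v-m['cy'])/m['fy']*d,d],-1)
    Rm=cv2.Rodrigues(np.array(m['rvec'],float))[0]
    return (P-np.array(m['tvec']).ravel())@Rm
E
python3 - <<'E'
from h import *
for n in ['scene','side']:
    im,d=bot.camera(n); cv2.imwrite(f'pics/{n}.png',im[:,:,::-1]); np.savez(f'{n}.npz',im=im,d=d)
    P=cloud(n,d)
    for l in ['reservoir','nut_centre','multimeter','solder_reel','circuit_board']:
        for r in bot.regions_of(n,l):
            px=r['pixels']&(d>0); q=P[px]
            print(n,l,round(r['conf'],2),r['point'],px.sum(),np.median(q,0).round(3),np.percentile(q,2,0).round(3),np.percentile(q,98,0).round(3))
print(bot.get_obs())
print(bot.camera_model('wrist'))
E
```

```text
pics
scene reservoir 0.97 [269.8, 349.7] 2936 [0.498 0.046 0.043] [ 0.427 -0.038  0.004] [0.553 0.126 0.069]
scene reservoir 0.72 [335.4, 444.5] 3983 [0.505 0.312 0.043] [0.44  0.227 0.005] [0.551 0.39  0.067]
scene reservoir 0.63 [172.3, 303.8] 3766 [ 0.311 -0.263  0.06 ] [ 0.203 -0.39   0.003] [ 0.392 -0.158  0.1  ]
scene nut_centre 0.47 [307.3, 431.9] 43 [0.501 0.266 0.098] [0.493 0.261 0.092] [0.507 0.272 0.101]
scene multimeter 0.73 [253.9, 259.8] 2513 [ 0.6   -0.138  0.04 ] [ 0.501 -0.226  0.008] [ 0.677 -0.07   0.047]
scene solder_reel 0.73 [317.1, 352.5] 675 [0.598 0.138 0.038] [0.567 0.11  0.   ] [0.618 0.16  0.041]
scene circuit_board 0.65 [311.2, 300.3] 1476 [0.638 0.03  0.004] [ 0.592 -0.028  0.   ] [0.683 0.082 0.022]
scene circuit_board 0.46 [318.1, 352.9] 699 [0.598 0.139 0.038] [ 0.567  0.11  -0.001] [0.618 0.16  0.041]
side reservoir 0.88 [227.6, 492.6] 6704 [ 0.286 -0.231  0.064] [ 0.216 -0.38   0.012] [ 0.381 -0.154  0.107]
side reservoir 0.79 [293.6, 323.9] 4978 [0.473 0.068 0.046] [ 0.414 -0.043  0.002] [0.544 0.129 0.074]
side reservoir 0.66 [410.4, 213.1] 8509 
[... 1108 characters left out ...]
312695 ]), 'tcp_rot': array([-9.00021743e+01,  3.54527884e-04, -7.64905565e+01]), 'wrist_force': array([ 0.30336875, -0.63450142, -0.30109042]), 'torque': array([ 0.03735631,  0.05311297, -0.02405061]), 'opening': 0.08564305548426045}
{'fx': 371.64829954431775, 'fy': 371.64829954431775, 'cx': 319.0567876122275, 'cy': 240.41657811693375, 'tool_from_camera': array([[ 9.99999627e-01,  1.10885013e-06,  8.64087629e-04,
         6.88955139e-04],
       [-8.20368515e-04, -3.12840243e-01,  9.49805406e-01,
        -1.43761159e-01],
       [ 2.71374576e-04, -9.49805760e-01, -3.12840125e-01,
         8.06239342e-02],
       [ 0.00000000e+00,  0.00000000e+00,  0.00000000e+00,
         1.00000000e+00]])}
```

View pics/scene.png

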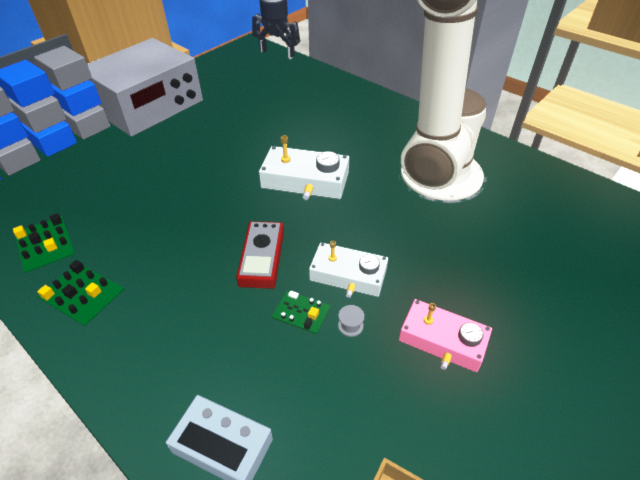

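View pics/side.png

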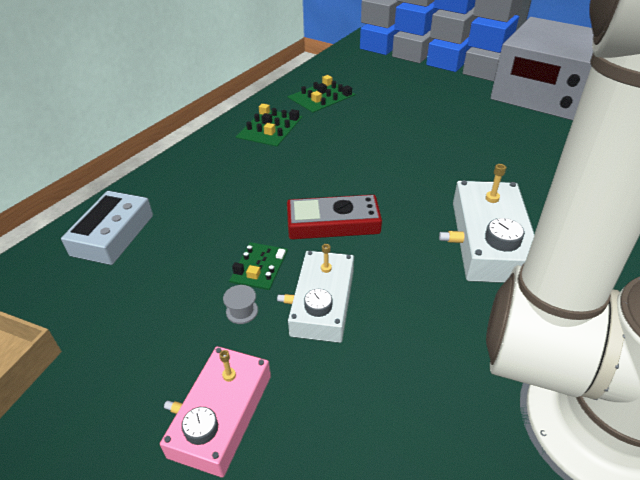

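The target is the middle white reservoir: not pink, and the smaller of the two white ones. Its nut is near (0.499, 0.003). The other white one, at (0.31, -0.26), is larger. I'm moving over the target at travel height.

```bash
python3 -m jog '[[0,1.2,1.7,0,0,0,0],[0,2.5,3.6,0,0,0,0],[0,3.7,5.3,0,0,0,0],[0,5,7.2,0,0,0,0],[0,5,7.2,0,0,0,0]]'
python3 -m jog '[[0,1.2,1.7,0,0,0,0],[0,2.5,3.6,0,0,0,0],[0,3.7,5.3,0,0,0,0],[0,5,7.2,0,0,0,0],[0,5,7.2,0,0,0,0]]'
python3 -m jog '[[0,1.2,1.7,0,0,0,0],[0,2.5,3.6,0,0,0,0],[0,3.7,5.3,-0.5,0,0,0],[0,4.8,7.1,-1,0,0,0],[0,4.8,7.1,-1,0,0,0]]'
cat >> h.py <<'E'
def wrist(label,save=None):
    o=bot.get_obs(); im,d=bot.camera('wrist'); m=bot.camera_model('wrist')
    if save: cv2.imwrite(save,im[:,:,::-1])
    T=np.eye(4); T[:3,:3]=R.from_euler('xyz',o['tcp_rot'],degrees=True).as_matrix(); T[:3,3]=o['ee_pos']
    T=T@np.array(m['tool_from_camera'])
    v,u=np.mgrid[0:480,0:640]; x=(u-m['cx'])/m['fx'];y=(v-m['cy'])/m['fy'];r=np.hypot(x,y)+1e-9
    t=np.tan(np.minimum(r,1.5))/r
    P=np.stack([x*t*d,y*t*d,d],-1)@T[:3,:3].T+T[:3,3]
    return im,d,P,T,(bot.regions_of('wrist',label) if label else [])
E
python3 - <<'E'
from h import *
o=bot.get_obs(); print(o['q'].round(2),o['ee_pos'],o['tcp_rot'],o['wrist_force'])
im,d,P,T,rs=wrist('nut_centre','pics/w1.png')
for r in rs:
    px=r['pixels']&(d>0); q=P[px]
    print(r['conf'],r['point'],px.sum(),np.median(q,0).round(4),np.percentile(q,2,0).round(4),np.percentile(q,98,0).round(4))
    t=q[q[:,2]>np.percentile(q[:,2],98)-.003]; print('top',len(t),t.min(0),t.max(0))
for n in ['scene','side']:
    z=np.load(n+'.npz'); Q=cloud(n,z['d'])
    k=(np.abs(Q[...,0]-.499)<.02)&(np.abs(Q[...,1]-.003)<.02)&(Q[...,2]>.088)&(Q[...,2]<.115)
    q=Q[k]; print(n,k.sum(),q.min(0),q.max(0),q.mean(0))
E
```

```text
time: 1.1
ee_pos: [0.2549, -0.352, 0.2319]
tcp_rot: [-89.9, -0.0, -76.4]
wrist_force: [-0.4, -0.3, 0.5]
opening: 0.0854
time: 1.6
ee_pos: [0.3799, -0.1718, 0.2315]
tcp_rot: [-89.9, 0.0, -76.3]
wrist_force: [0.9, -0.4, -0.2]
opening: 0.0854
time: 2.1
ee_pos: [0.4996, 0.0061, 0.2047]
tcp_rot: [-90.1, 0.1, -76.3]
wrist_force: [-0.6, 0.6, 0.2]
opening: 0.0852
[ 6.7000e-01 -2.3200e+00 -3.1000e-01  9.2090e+01  4.0000e-02  1.6698e+02] [0.49960837 0.00606578 0.2047053 ] [-9.00683151e+01  5.29857064e-02 -7.63088574e+01] [-0.58384091  0.5594768   0.23074088]
0.88 [242.4, 325.1] 392 [ 4.990e-01 -3.000e-04  1.013e-01] [ 0.4727 -0.0118  0.0459] [0.5063 0.0068 0.104 ]
top 199 [ 0.49248403 -0.00719534  0.10111625] [0.5065525  0.00688215 0.10430914]
0.59 [167.8, 23.8] 260 [0.4996 0.2614 0.0998] [0.4922 0.2573 0.0547] [0.506  0.2993 0.1038]
top 115 [0.49220527 0.25673288 0.10082858] [0.50615104 0.27120735 0.10444678]
0.33 [82.9, 201.2] 3680 [0.5916 0.1278 0.0409] [0.5668 0.1057 0.0039] [0.6169 0.157  0.0425]
top 3029 [0.56413195 0.10434949 0.03951508] [0.61985094 0.15971515 0.04369356]
scene 39 [ 0.49311487 -0.00453905  0.09052616] [0.50696477 0.00888681 0.10278812] [0.50001396 0.00226324 0.0969943 ]
side 73 [ 0.49267156 -0.00729597  0.08926391] [0.50708375 0.00912392 0.10450969] [0.49910088 0.00270937 0.0986834 ]
```

View pics/w1.png

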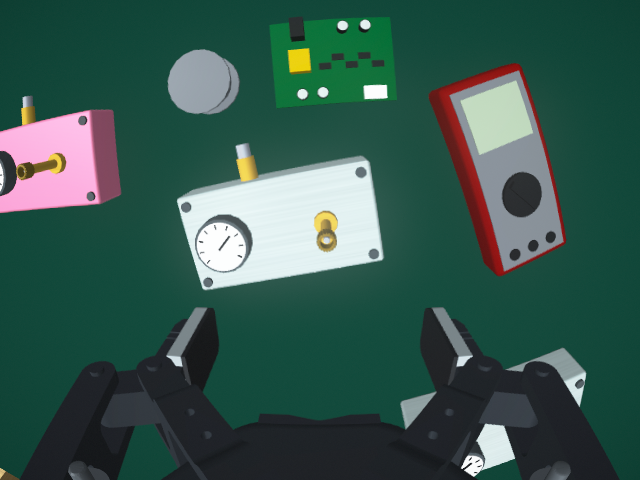

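The view shows the target's nut at (row 240, col 326), with the multimeter, reel and board all clear of the fingers. I'll descend partway and measure again once the arm has settled.

```bash
python3 -m jog '[[0,0,0,-1,0,0,0],[0,0,0,-2,0,0,0],[0,0,0,-3,0,0,0],[0,0,0,-3,0,0,0],[0,0,0,-3,0,0,0]]'
python3 - <<'E'
from h import *
for i in range(2):
    im,d,P,T,rs=wrist('nut_centre',f'pics/w2{i}.png')
    o=bot.get_obs(); print(o['q'].round(2),o['ee_pos'],o['tcp_rot'],o['wrist_force'])
    for r in rs[:1]:
        px=r['pixels']&(d>0); q=P[px]
        t=q[q[:,2]>np.percentile(q[:,2],97)-.003]; print(r['conf'],r['point'],len(t),t.min(0),t.max(0),(t.min(0)+t.max(0))/2)
E
```

```text
time: 2.7
ee_pos: [0.4982, 0.0018, 0.1323]
tcp_rot: [-90.0, -0.0, -76.6]
wrist_force: [-0.5, 1.0, 0.3]
opening: 0.0852
[ 2.5000e-01 -2.9700e+00 -8.8300e+00  8.4010e+01 -1.0000e-02  1.6678e+02] [0.49903106 0.002136   0.13321981] [-8.98688096e+01 -3.86828320e-02 -7.65313325e+01] [-0.02729522  0.39877825  0.40951571]
0.56 [272.4, 320.8] 344 [ 0.4929576  -0.00664547  0.10056724] [0.50682168 0.00674294 0.10446168] [4.99889643e-01 4.87365089e-05 1.02514459e-01]
[  0.28  -2.95  -8.84  83.98  -0.   166.79] [0.49914716 0.00244153 0.13293059] [-8.98697726e+01 -3.41956808e-02 -7.65078652e+01] [-0.45919563 -0.40158192  0.48159233]
0.65 [282.0, 322.5] 350 [ 0.49282586 -0.00731696  0.10078785] [0.50705226 0.006819   0.10447219] [ 4.99939059e-01 -2.48983750e-04  1.02630018e-01]
```

View pics/w21.png

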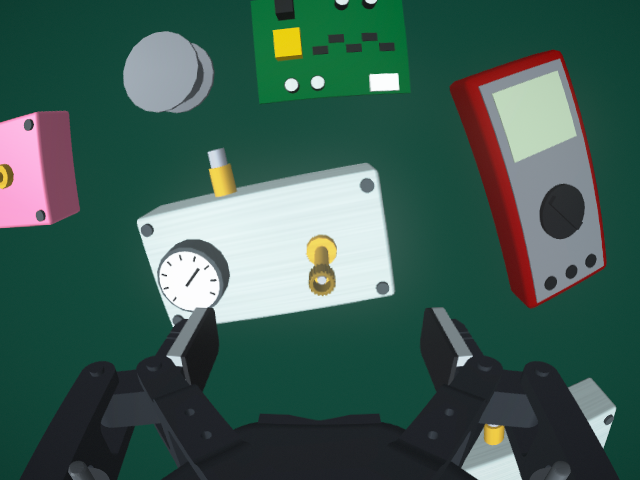

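The nut is at about (0.4999, 0.000 to 0.002), roughly 1.5 mm off the jaw centreline. I'll correct half of that, descend and close gently.

```bash
python3 -m jog '[[0,0.04,-0.06,-0.7,0,0,0],[0,0.04,-0.06,-1.4,0,0,0],[0,0.04,-0.06,-2.16,0,0,0],[0.5,0.04,-0.06,-2.16,0,0,0],[0.7,0.04,-0.06,-2.16,0,0,0]]' 25
python3 -m jog '[[0.8,0,0,0,0,0,0],[0.9,0,0,0,0,0,0],[1,0,0,0,0,0,0],[1,0,0,0,0,0,0],[1,0,0,0,0,0,0]]'
python3 -m jog '[[1,0,0,0,0,0,0],[1,0,0,0,0,0,0],[1,0,0,0,0,0,0]]'
python3 - <<'E'
from h import *
im,d,P,T,rs=wrist(None,'pics/w3.png'); o=bot.get_obs(); print(o['ee_pos'],o['wrist_force'],o['torque'],o['opening'],o['q'])
E
```

```text
time: 3.4
ee_pos: [0.4997, 0.0012, 0.0782]
tcp_rot: [-90.0, -0.0, -76.5]
wrist_force: [0.3, 0.5, 0.6]
opening: 0.0594
time: 3.9
ee_pos: [0.5, 0.001, 0.0779]
tcp_rot: [-89.9, -0.0, -76.5]
wrist_force: [1.1, -1.6, 3.3]
opening: 0.0124
time: 4.2
ee_pos: [0.4999, 0.0011, 0.0778]
tcp_rot: [-89.9, -0.0, -76.5]
wrist_force: [0.8, -2.0, 5.5]
opening: 0.013
[0.49996227 0.00104651 0.07780752] [ 2.69695574 -2.72464418  4.40809443] [-0.50135427 -0.33536918 -0.00778292] 0.012631991500628605 [ 1.32468590e-01 -2.11666308e+00 -1.41336570e+01  7.79119477e+01
 -2.19961698e-02  1.66627657e+02]
```

View pics/w3.png

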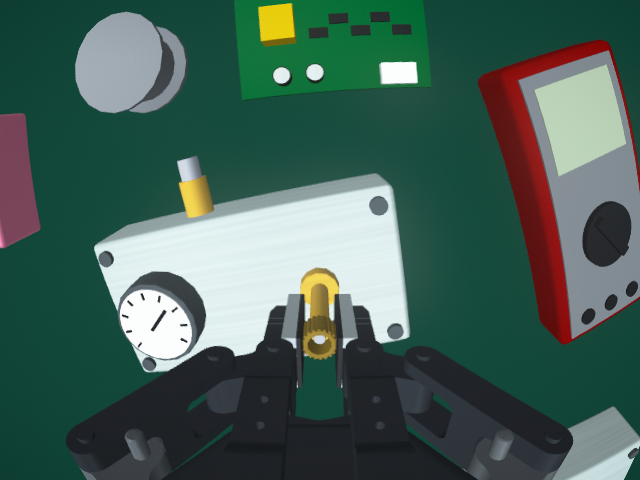

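The nut (row 345, col 319) sits between the pads, with only small side forces. I'll turn one 40° stroke and check.

```bash
python3 -m jog '[[1,0,0,-0.011,0,0,1.6],[1,0,0,-0.022,0,0,3.2],[1,0,0,-0.033,0,0,4.8],[1,0,0,-0.045,0,0,6.4],[1,0,0,-0.056,0,0,8]]' 30
python3 - <<'E'
from h import *
o=bot.get_obs(); print(o['ee_pos'],o['tcp_rot'],o['wrist_force'],o['torque'],o['opening'],o['q'][5])
E
```

```text
time: 4.75
ee_pos: [0.4995, 0.0017, 0.0763]
tcp_rot: [-89.9, 0.0, -36.1]
wrist_force: [-1.6, 2.0, 7.1]
opening: 0.0128
[0.49948998 0.00171491 0.07631732] [-8.99391685e+01  2.56571961e-02 -3.61473893e+01] [-1.58749593  2.04095233  7.13733972] [ 0.38402343  0.32095535 -0.01285329] 0.012755310284168186 126.30748672107632
```

```bash
python3 -m jog '[[1,0,0,-0.011,0,0,1.6],[1,0,0,-0.022,0,0,3.2],[1,0,0,-0.033,0,0,4.8],[1,0,0,-0.045,0,0,6.4],[1,0,0,-0.056,0,0,8]]'
python3 -m jog '[[1,0,0,-0.011,0,0,1.6],[1,0,0,-0.022,0,0,3.2],[1,0,0,-0.033,0,0,4.8],[1,0,0,-0.045,0,0,6.4],[1,0,0,-0.056,0,0,8]]'
python3 - <<'E'
from h import *
for i in range(2):
    im,d,P,T,rs=wrist('nut_centre','pics/w4.png'); o=bot.get_obs(); print(o['ee_pos'],o['tcp_rot'],o['wrist_force'],o['torque'],o['opening'],o['q'][5])
    k=(np.hypot(P[...,0]-.4997,P[...,1]-.001)<.0075)&(d>0)&(P[...,2]>.08)&(P[...,2]<.12)
    z=P[k][:,2]; print(k.sum(),np.percentile(z,[50,80,90,95,99]).round(4))
cv2.imwrite('pics/w4c.png',cv2.resize(im[220:430,220:420,::-1],None,fx=3,fy=3)[:600])
E
```

```text
time: 5.25
ee_pos: [0.4987, 0.0019, 0.0748]
tcp_rot: [-89.9, 0.1, 3.9]
wrist_force: [-5.5, 3.2, 7.9]
opening: 0.0125
time: 5.75
ee_pos: [0.498, 0.0016, 0.0733]
tcp_rot: [-89.9, 0.1, 43.9]
wrist_force: [-10.2, 0.9, 9.9]
opening: 0.0126
[0.49794258 0.00161985 0.07324262] [-8.98487987e+01  8.81937676e-02  4.38094847e+01] [-9.48730319  1.1154701  10.18828266] [0.18598814 1.72537565 0.02503641] 0.012226382753660411 46.34917320928967
1455 [0.0973 0.0985 0.1081 0.1117 0.1177]
[0.49794878 0.00162252 0.07326987] [-8.98515415e+01  8.68029000e-02  4.35491791e+01] [-8.82882259  0.74266132 10.6471868 ] [0.14805632 1.7423751  0.06215161] 0.012403183835269787 46.60993832438037
1451 [0.0972 0.0985 0.108  0.1117 0.1175]
```

View pics/w4c.png

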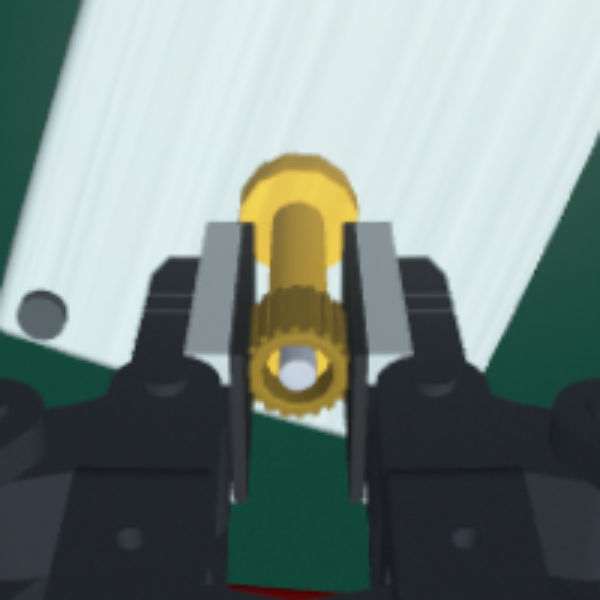

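The nut top has dropped to about 98.5 mm, as expected for 120°, and the pin tip is now showing inside it. A side force of -9 N in x is building up, so I'll shift the axis -2 mm in x and relax z a little while carrying on.

```bash
python3 -m jog '[[1,-0.04,0,0,0,0,1.6],[1,-0.08,0,-0.005,0,0,3.2],[1,-0.08,0,-0.01,0,0,4.8],[1,-0.08,0,-0.02,0,0,6.4],[1,-0.08,0,-0.03,0,0,8]]'
```

```text
time: 6.45
ee_pos: [0.4974, 0.0009, 0.0724]
tcp_rot: [-90.0, 0.0, 83.8]
wrist_force: [-0.1, -3.6, 3.3]
opening: 0.0124
```

```bash
python3 -m jog '[[1,0,-0.02,-0.011,0,0,1.6],[1,0,-0.03,-0.022,0,0,3.2],[1,0,-0.03,-0.033,0,0,4.8],[1,0,-0.03,-0.045,0,0,6.4],[1,0,-0.03,-0.056,0,0,8]]'
python3 -m jog '[[1,0,0,-0.011,0,0,1.6],[1,0,0,-0.022,0,0,3.2],[1,0,0,-0.033,0,0,4.8],[1,0,0,-0.045,0,0,6.4],[1,0,0,-0.056,0,0,8]]'
```

```text
time: 6.95
ee_pos: [0.4976, 0.0001, 0.071]
tcp_rot: [-90.0, 0.1, 123.8]
wrist_force: [0.7, -4.7, 4.1]
opening: 0.0126
time: 7.45
ee_pos: [0.4982, -0.0004, 0.0698]
tcp_rot: [-89.9, 0.1, 163.8]
wrist_force: [4.9, -7.2, 2.1]
opening: 0.012
```

```bash
python3 -m jog '[[1,0.02,-0.02,-0.011,0,0,1.6],[1,0.04,-0.04,-0.022,0,0,3.2],[1,0.06,-0.04,-0.033,0,0,4.8],[1,0.06,-0.04,-0.045,0,0,6.4],[1,0.06,-0.04,-0.056,0,0,8]]'
python3 -m jog '[[1,0.01,0,-0.011,0,0,1.6],[1,0.02,0.01,-0.022,0,0,3.2],[1,0.03,0.02,-0.033,0,0,4.8],[1,0.03,0.02,-0.045,0,0,6.4],[1,0.03,0.02,-0.056,0,0,8]]'
python3 - <<'E'
from h import *
im,d,P,T,rs=wrist('nut_centre','pics/w5.png'); o=bot.get_obs(); print(o['ee_pos'],o['tcp_rot'],o['wrist_force'],o['torque'],o['opening'],o['q'][5])
k=(np.hypot(P[...,0]-.4995,P[...,1]-.001)<.0035)&(d>0)&(P[...,2]>.08)&(P[...,2]<.12)
q=P[k]; print(k.sum(),np.percentile(q[:,2],[10,50,80,90,95,99]).round(4))
cv2.imwrite('pics/w5c.png',cv2.resize(im[220:430,220:420,::-1],None,fx=3,fy=3)[:600])
E
```

```text
time: 7.95
ee_pos: [0.4992, -0.0005, 0.0683]
tcp_rot: [-90.0, 0.0, -156.2]
wrist_force: [2.3, -1.4, 1.9]
opening: 0.0125
time: 8.45
ee_pos: [0.4999, 0.0001, 0.0668]
tcp_rot: [-90.0, 0.0, -116.2]
wrist_force: [1.8, -0.7, 3.3]
opening: 0.0123
[4.99861738e-01 1.40134397e-04 6.68408905e-02] [-8.99942798e+01  2.99111456e-02 -1.16366878e+02] [0.91020481 0.23209797 2.87126653] [-0.06963761 -0.25305073  0.02720839] 0.012323975538554324 -153.63088504000808
267 [0.0929 0.0966 0.0981 0.0984 0.0986 0.0989]
```

View pics/w5c.png

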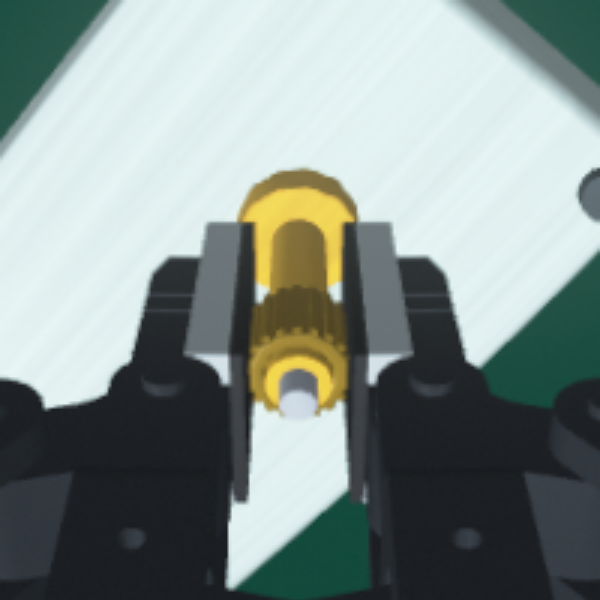

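The nut has come down about 11 mm (320°), with the pin tip standing clear of it. The circle traced by the TCP puts the valve axis at (0.4988, 0.0008). Next I release, rise and close the fingers above the tip.

```bash
python3 -m jog '[[0.6,0,0,0,0,0,0],[0.4,0,0,0,0,0,0],[0.4,0,0,0,0,0,0],[0.4,0,0,0,0,0,0],[0.4,0,0,0,0,0,0]]'
python3 -m jog '[[0.4,0,0,0.6,0,0,0],[0.4,0,0,1.3,0,0,0],[0.4,0,0,2,0,0,0],[0.4,0,0,2.4,0,0,0],[1,0,0,2.4,0,0,0]]'
python3 -m jog '[[1,0,0,0,0,0,0],[1,0,0,0,0,0,0],[1,0,0,0,0,0,0],[1,0,0,0,0,0,0],[1,0,0,0,0,0,0]]'
python3 - <<'E'
from h import *
f=[]
for i in range(5):
    im,d,P,T,rs=wrist(None,'pics/w6.png'); o=bot.get_obs(); f.append(np.r_[o['ee_pos']*1e3,o['wrist_force'],o['opening']*1e3])
print(np.round(f,2)); print(o['tcp_rot'])
k=(np.hypot(P[...,0]-.4988,P[...,1]-.0008)<.012)&(d>0)&(P[...,2]>.085)&(P[...,2]<.112)
q=P[k]; t=q[q[:,2]>.0945]; print(k.sum(),len(t),t.min(0),t.max(0),np.median(t,0))
E
```

```text
time: 9.05
ee_pos: [0.4996, -0.0, 0.0666]
tcp_rot: [-90.0, -0.0, -116.5]
wrist_force: [-0.5, 0.6, -1.2]
opening: 0.0515
time: 9.55
ee_pos: [0.5006, -0.0, 0.1288]
tcp_rot: [-89.8, 0.1, -116.5]
wrist_force: [-0.3, 0.7, -0.8]
opening: 0.0381
time: 10.05
ee_pos: [0.4996, -0.0, 0.1264]
tcp_rot: [-90.0, -0.0, -116.5]
wrist_force: [-0.0, 0.2, 0.4]
opening: 0.0002
[[ 4.9961e+02 -5.0000e-02  1.2649e+02  2.2000e-01  1.8000e-01 -2.6000e-01
  -5.1000e-01]
 [ 4.9970e+02 -4.0000e-02  1.2661e+02  1.6000e-01  1.6000e-01 -7.9000e-01
  -2.0000e-02]
 [ 4.9971e+02 -1.0000e-02  1.2666e+02 -4.9000e-01 -3.0000e-02  4.2000e-01
   9.0000e-02]
 [ 4.9975e+02 -2.0000e-02  1.2672e+02 -2.2000e-01 -2.4000e-01 -1.4000e-01
  -1.9000e-01]
 [ 4.9974e+02 -2.0000e-02  1.2675e+02 -8.0000e-02  4.0000e-02 -2.3000e-01
   2.2000e-01]]
[-8.99978960e+01  1.27918494e-04 -1.16488048e+02]
600 104 [ 0.49673452 -0.00275162  0.09451672] [0.50352853 0.00313908 0.100317  ] [ 4.99980713e-01 -2.86560769e-04  9.78256577e-02]
```

View pics/w6.png

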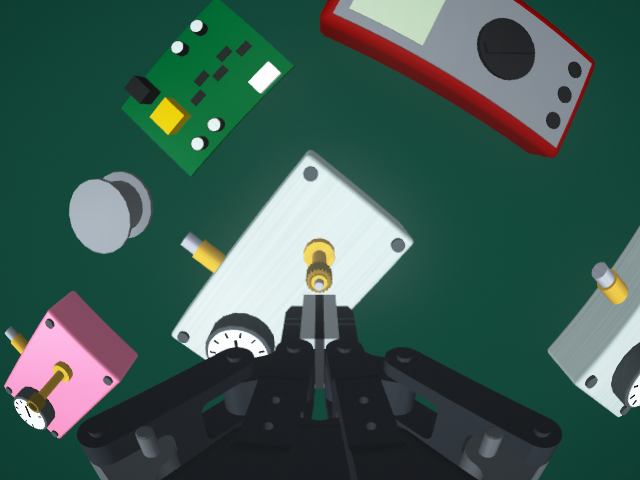

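The fingers are shut (opening about 0), and the tip sits straight ahead at (row 285, col 319), with its top at about 98 mm. I'll centre the fingers and descend to just above it.

```bash
python3 -m jog '[[1,-0.03,0.02,-0.3,0,0,0],[1,-0.03,0.02,-0.6,0,0,0],[1,-0.03,0.02,-0.9,0,0,0],[1,-0.03,0.02,-0.9,0,0,0],[1,-0.03,0.02,-0.9,0,0,0]]'
python3 -m jog '[[1,0,0,-0.04,0,0,0],[1,0,0,-0.08,0,0,0],[1,0,0,-0.12,0,0,0],[1,0,0,-0.12,0,0,0]]'
python3 -m jog '[[1,0,0,-0.02,0,0,0],[1,0,0,-0.04,0,0,0],[1,0,0,-0.04,0,0,0]]'
```

```text
time: 10.8
ee_pos: [0.4988, 0.0005, 0.1039]
tcp_rot: [-90.0, -0.0, -116.5]
wrist_force: [0.3, 0.3, 0.4]
opening: -0.0001
time: 11.2
ee_pos: [0.499, 0.0005, 0.1012]
tcp_rot: [-90.0, -0.0, -116.5]
wrist_force: [-0.1, -0.3, -0.1]
opening: 0.0001
time: 11.5
ee_pos: [0.499, 0.0005, 0.1002]
tcp_rot: [-90.0, -0.0, -116.5]
wrist_force: [0.2, 0.2, -0.5]
opening: 0.0
```

```bash
python3 -m jog '[[1,0,0,-0.02,0,0,0],[1,0,0,-0.02,0,0,0]]'
python3 -m jog '[[1,0,0,-0.02,0,0,0],[1,0,0,-0.02,0,0,0]]'
python3 -m jog '[[1,0,0,-0.02,0,0,0],[1,0,0,-0.02,0,0,0]]'
python3 -m jog '[[1,0,0,-0.02,0,0,0],[1,0,0,-0.02,0,0,0]]'
```

```text
time: 11.7
ee_pos: [0.499, 0.0005, 0.0997]
tcp_rot: [-90.0, -0.0, -116.5]
wrist_force: [-0.7, 0.5, 0.1]
opening: -0.0004
time: 11.9
ee_pos: [0.4989, 0.0005, 0.0992]
tcp_rot: [-90.0, -0.0, -116.5]
wrist_force: [-0.2, 0.4, 0.6]
opening: -0.0001
time: 12.1
ee_pos: [0.499, 0.0005, 0.0987]
tcp_rot: [-90.0, -0.0, -116.5]
wrist_force: [0.2, -0.1, -0.0]
opening: 0.0001
time: 12.3
ee_pos: [0.499, 0.0005, 0.0982]
tcp_rot: [-90.0, -0.0, -116.5]
wrist_force: [0.3, -0.3, -0.8]
opening: 0.0001
```

```bash
python3 -m jog '[[1,0,0,-0.02,0,0,0],[1,0,0,-0.02,0,0,0]]'
python3 -m jog '[[1,0,0,-0.02,0,0,0],[1,0,0,-0.02,0,0,0]]'
python3 -m jog '[[1,0,0,-0.02,0,0,0],[1,0,0,-0.02,0,0,0]]'
```

```text
time: 12.5
ee_pos: [0.4989, 0.0005, 0.0977]
tcp_rot: [-90.0, -0.0, -116.5]
wrist_force: [-0.7, 0.6, -0.4]
opening: 0.0
time: 12.7
ee_pos: [0.499, 0.0005, 0.0971]
tcp_rot: [-90.0, -0.0, -116.5]
wrist_force: [-0.0, -0.7, -0.9]
opening: 0.0
time: 12.9
ee_pos: [0.499, 0.0005, 0.0969]
tcp_rot: [-90.0, 0.0, -116.5]
wrist_force: [-0.8, -0.1, 2.5]
opening: -0.0001
```

Contact is at z ≈ 0.097, at about 2.5 N. I'll press on in small steps.

```bash
python3 -m jog '[[1,0,0,-0.02,0,0,0],[1,0,0,-0.04,0,0,0],[1,0,0,-0.04,0,0,0]]'
python3 -m jog '[[1,0,0,-0.02,0,0,0],[1,0,0,-0.04,0,0,0],[1,0,0,-0.04,0,0,0]]'
python3 -m jog '[[1,0,0,-0.02,0,0,0],[1,0,0,-0.02,0,0,0]]'
```

```text
time: 13.2
ee_pos: [0.4991, 0.0005, 0.0959]
tcp_rot: [-90.0, 0.0, -116.5]
wrist_force: [-0.2, 0.2, 2.4]
opening: -0.0
time: 13.5
ee_pos: [0.4991, 0.0005, 0.0949]
tcp_rot: [-90.0, 0.0, -116.5]
wrist_force: [-0.7, 0.7, 4.7]
opening: -0.0003
time: 13.7
ee_pos: [0.4991, 0.0005, 0.0943]
tcp_rot: [-90.0, 0.0, -116.5]
wrist_force: [-0.3, 0.3, 4.3]
opening: -0.0002
```

```bash
python3 -m jog '[[1,0,0,-0.01,0,0,0],[1,0,0,-0.01,0,0,0]]'
python3 -m jog '[[1,0,0,-0.01,0,0,0],[1,0,0,-0.01,0,0,0]]'
python3 -m jog '[[1,0,0,-0.01,0,0,0],[1,0,0,-0.01,0,0,0]]'
```

```text
time: 13.9
ee_pos: [0.499, 0.0005, 0.094]
tcp_rot: [-90.0, 0.0, -116.5]
wrist_force: [0.1, -0.2, 5.4]
opening: -0.0001
time: 14.1
ee_pos: [0.499, 0.0005, 0.0938]
tcp_rot: [-90.0, 0.0, -116.5]
wrist_force: [-0.2, 0.4, 4.7]
opening: -0.0002
time: 14.3
ee_pos: [0.4991, 0.0005, 0.0938]
tcp_rot: [-90.0, 0.0, -116.5]
wrist_force: [-0.6, 0.6, 6.5]
opening: 0.0001
```

```bash
python3 -m jog '[[1,0,0,-0.01,0,0,0],[1,0,0,-0.01,0,0,0]]'
python3 - <<'E'
from h import *
f=[]
for i in range(6): bot.camera('side'); o=bot.get_obs(); f.append([o['wrist_force'][2],o['ee_pos'][2]*1e3])
print(np.round(f,2),np.mean(f,0))
E
```

```text
time: 14.5
ee_pos: [0.4991, 0.0005, 0.0937]
tcp_rot: [-90.0, 0.0, -116.5]
wrist_force: [-1.0, 0.0, 9.1]
opening: -0.0
[[ 8.78 93.68]
 [ 7.86 93.7 ]
 [ 8.64 93.7 ]
 [ 7.61 93.69]
 [ 7.41 93.68]
 [ 7.2  93.72]] [ 7.91655955 93.69531662]
```

The pin is at its hard stop: z stays at 93.7 mm while the force has stepped up to 8 N, above the roughly 5.5 N spring force. Holding now.

```bash
H='none'; python3 -m jog '[[1,0,0,0,0,0,0],[1,0,0,0,0,0,0],[1,0,0,0,0,0,0],[1,0,0,0,0,0,0],[1,0,0,0,0,0,0]]'
python3 -m jog '[[1,0,0,0,0,0,0],[1,0,0,0,0,0,0],[1,0,0,0,0,0,0],[1,0,0,0,0,0,0],[1,0,0,0,0,0,0]]'
python3 -m jog '[[1,0,0,0,0,0,0],[1,0,0,0,0,0,0],[1,0,0,0,0,0,0],[1,0,0,0,0,0,0],[1,0,0,0,0,0,0]]'
python3 -m jog '[[1,0,0,0,0,0,0],[1,0,0,0,0,0,0],[1,0,0,0,0,0,0],[1,0,0,0,0,0,0],[1,0,0,0,0,0,0]]'
python3 -m jog '[[1,0,0,0,0,0,0],[1,0,0,0,0,0,0],[1,0,0,0,0,0,0],[1,0,0,0,0,0,0],[1,0,0,0,0,0,0]]'
```

```text
time: 15.3
ee_pos: [0.4991, 0.0005, 0.0937]
tcp_rot: [-90.0, 0.0, -116.5]
wrist_force: [-2.3, -0.1, 8.0]
opening: 0.0003
time: 15.8
ee_pos: [0.4991, 0.0005, 0.0937]
tcp_rot: [-90.0, 0.0, -116.5]
wrist_force: [-2.1, -0.8, 7.5]
opening: -0.0
time: 16.3
ee_pos: [0.4991, 0.0005, 0.0937]
tcp_rot: [-90.0, 0.0, -116.5]
wrist_force: [-1.4, -0.6, 8.0]
opening: 0.0003
time: 16.8
ee_pos: [0.4991, 0.0005, 0.0937]
tcp_rot: [-90.0, 0.0, -116.5]
wrist_force: [-1.5, 0.3, 8.3]
opening: 0.0001
time: 17.3
ee_pos: [0.4991, 0.0005, 0.0937]
tcp_rot: [-90.0, 0.0, -116.5]
wrist_force: [-2.0, 0.4, 8.1]
opening: 0.0001
```

Held for about 2.8 s at 8 N. I'll lift off, rise clear and check.

```bash
python3 -m jog '[[1,0,0,0.1,0,0,0],[1,0,0,0.4,0,0,0],[1,0,0,1.2,0,0,0],[1,0,0,2.4,0,0,0],[1,0,0,3.6,0,0,0]]'
python3 -m jog '[[1,0,0,1,0,0,0],[1,0,0,1,0,0,0],[1,0,0,1,0,0,0],[1,0,0,1,0,0,0],[1,0,0,1,0,0,0]]'
python3 - <<'E'
from h import *
o=bot.get_obs(); print(o['ee_pos'],o['wrist_force'],np.abs(o['qd']).max())
for n in ['scene','side']:
    im,d=bot.camera(n); P=cloud(n,d); z=np.load(n+'.npz')
    for l in ['multimeter','solder_reel','circuit_board']:
        for r in bot.regions_of(n,l)[:1]:
            px=r['pixels']&(d>0); print(n,l,r['point'],np.median(P[px],0).round(3))
cv2.imwrite('pics/s2.png',im[:,:,::-1])
im,d,P,T,rs=wrist(None,'pics/w7.png')
k=(np.hypot(P[...,0]-.4995,P[...,1])<.012)&(d>0)&(P[...,2]>.085)&(P[...,2]<.112)
print(np.percentile(P[k][:,2],[50,80,90,95,99]).round(4))
cv2.imwrite('pics/w7c.png',cv2.resize(im[160:360,220:420,::-1],None,fx=3,fy=3))
E
```

```text
time: 17.8
ee_pos: [0.4985, 0.0005, 0.1838]
tcp_rot: [-90.1, -0.0, -116.5]
wrist_force: [0.4, 0.2, 0.5]
opening: -0.0002
time: 18.3
ee_pos: [0.4985, 0.0005, 0.2071]
tcp_rot: [-90.1, -0.0, -116.5]
wrist_force: [0.6, -0.3, -0.6]
opening: -0.0002
[4.98530800e-01 4.62607920e-04 2.07090628e-01] [ 0.55810175 -0.25485941 -0.57009897] 0.2803730685718148
scene multimeter [256.5, 260.6] [ 0.601 -0.138  0.04 ]
scene solder_reel [318.9, 351.8] [0.598 0.139 0.038]
scene circuit_board [312.3, 299.3] [0.64  0.03  0.004]
side multimeter [217.7, 332.8] [ 0.573 -0.141  0.042]
side solder_reel [302.4, 240.8] [0.586 0.14  0.04 ]
side circuit_board [264.7, 259.5] [0.634 0.033 0.007]
[0.0919 0.0938 0.0977 0.0983 0.0989]
```

View pics/s2.png

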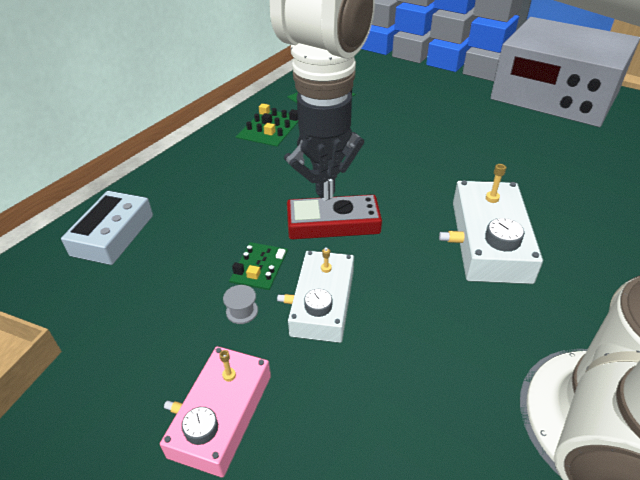

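View pics/w7c.png

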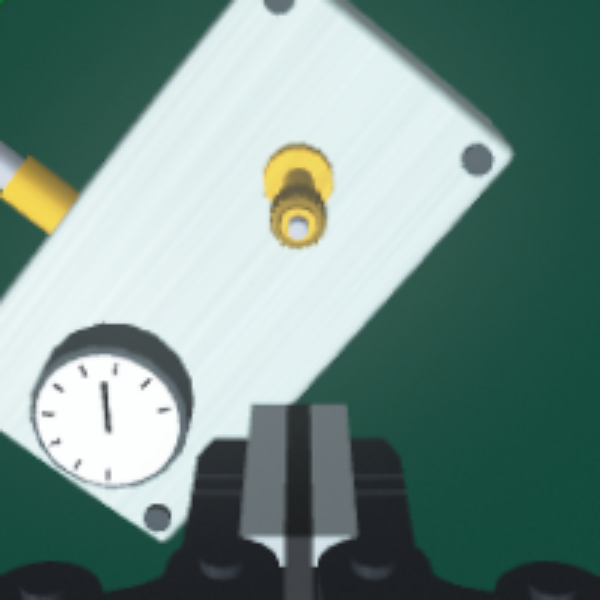

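The pin tip is back up (about 98 mm), the nut is at the bottom (top about 91–92 mm), the bystanders haven't moved and the gripper is clear. Handing in.

```bash
python3 -c "
from workcell import bot
print(bot.job_done())"
```

```text
the job is handed in; nothing more can be done
None
```

I bled the smaller white reservoir and handed the job in at about 18.5 s, well under the 72 s limit.

- **Nut:** I unscrewed it about 320° anticlockwise, following it down about 11 mm. The camera then showed the pin tip standing clear of the nut.
- **Press:** With the fingers shut, I pressed the tip down about 3.2 mm to its hard stop and held it there for about 2.8 s. I read about 8 N while holding, with a peak of 9.1 N against the 15 N limit.
- **Last checks:** The pin tip measured about 98 mm high again, and the wrist force was about zero with the gripper at z = 0.207 m. The multimeter, reel and board were within 1–2 mm of where they started, which is within measuring noise.

**Disagreements:**
- The cameras differed by about 2 mm on the valve axis. Side force rose to about 10 N during the turn until I corrected for it.
- The tip height by touch (about 97 mm) was about 1 mm below the camera's reading.
- The gauge needle looked unchanged after the bleed, so only force and travel show that the pin was fully pressed.

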